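# Clamp a strap in the holder with its captive draw screw

## Robot

A 7-joint arm with a two-finger parallel gripper is mounted at the origin on a cart in front of the work surface, level with it; the furniture and walls round the work are solid. World frame = base frame: x ahead of the robot, y to its left, z up, the work surface at z = 0. Lengths are in m, angles in rad, forces in N, time in s.
With the tool pointing down it reaches from about 0.4 to 0.85 m from the base axis. Payload 10.4 kg.
Tool frame: the origin (TCP) lies on the mounting face of the last link; the fingertips stand arm.tip_extent ahead of it and the grasp point (between the pads) lies 155 mm ahead of it (arm.tip_extent is the distance from the TCP to the fingertips, in m); z points along the fingers, x is the direction in which the jaws open and shut, and the axes are right-handed (so a half turn about z gives the same grasp; the last joint's range is limited). The gripper opens to 85 mm and grips with 20 to 120 N. Pads are 22 mm wide; open, the fingers measure 114 mm over their backs; the gripper's body (76 mm by 85 mm) begins 54 mm behind the grasp point. The pads swing forward as they close: fully open they stand 13 mm farther back than shut.
Start: joints at [-0.023, 0.332, -0.065, 1.46, 0.022, 1.35, -0.088], TCP at [0.625, 0, 0.405] pointing down, gripper open.
Joint ranges: [-2.6, 2.6], [-0.5, 2.12], [-1.47, 1.34], [0.16, 2.42], [-1.27, 4.41], [0.06, 2.06], [-2.6, 2.6]. Speed limits (rad/s): [2.22, 2.22, 2.79, 2.79, 3.14, 3.14, 3.14].

## Interface

Orientations are given as a unit quaternion [w, x, y, z].
In Python, from rig import arm gives the robot as it stands. The module is installed in compiled form; this text tells all that it offers.
- The arm moves only by the shell command python3 -m jog 'ROWS'. ROWS is a JSON object of lists of equal length, an entry for each row: "offset": the shift along the tool's x, y, z in cm, a list of three; "twist": the turn about the tool's z in rad; "jaw": the opening in per cent of the stroke, from 0 (shut) to 100 (fully open). In form: {"offset": [[x, y, z], ...], "twist": [twist, ...], "jaw": [jaw, ...]}. A call has 1 to 12 rows; each row is the pose to reach, as a shift and turn from the pose commanded when the call began, along the tool's axes at that moment; what a row does not reach only later rows make up. A row lasts 1/12 s, in which the tool goes at most 41.7 mm and 7.16 degrees, less where a joint would pass 70% of its speed; a pose out of reach is approached as far as the arm can. A call with a gripper value outside its range is refused whole. The fingers move at their own pace and stop on an object; the grip force is fixed at half the most. Time passes only in rows, so rows that repeat a pose let the fingers close. It gives the time, the measured TCP pose, the force and the opening at its end, in the units of the state.
- arm.state(): the state, without advancing time (a new reading comes with each control period).
- arm.camera(name): name is "scene" or "side" or "wrist"; returns (picture, depth): 400x640x3 uint8, red, green, blue; 400x640 float32, m along the optical axis (not along the pixel's ray), 0 where there is no reading.
- arm.camera_model(name): a dict with "mtx" (3x3 intrinsics, pixels), "world_to_cam" (4x4, takes a point from world to camera coordinates). Camera axes: x right, y down, z forward; pixel columns grow to the right and rows downward; lengths in m; the calibration is good to about 2 mm. A picture is of the moment at which its call begins: read the wrist's pose just before it. camera_model takes no time and is no camera call; for the wrist camera it gives the pose at the moment of the call.
- arm.hand_in(): hands the job in, once; it reports no verdict.
The state is a dict: "time_s": time; "qpos": joint angles; "dq": joint speeds; "joint_torque": joint torques, N m; "tcp_pos": TCP position; "tcp_rot": TCP orientation; "contact_force": force on the tool from outside, world axes, zero at the start; "torque": the same for the moment, N m; "grip_width": opening from 0.0 (shut) to 1.0 (fully open).
Only numpy, scipy, OpenCV 4.12 (cv2) and the standard library are available. Lean on these libraries where they do the work, as an engineer would, in place of code of your own. Each camera call takes 0.05 s, during which the arm holds its last target. There are 200 camera calls.

## Task

Push the drilled strap along its channel until it sits fully home against the end stop of the holder. Then pull the holder's spring-loaded captive screw straight up, gently, until you feel it stop against its thread, start it in the thread by turning it clockwise, and keep driving it until the strap is firmly clamped, without overtightening. Let go at the end and leave the things around alone.

Things in the scene. Friction and masses are not known exactly. Their poses are not given: they have to be found in the camera images.
- holder: Steel holder fixed to the bench; base 122 x 76 x 10 mm (x -94 to 28, y +-38). Origin on the bench below the screw's axis; x points from the channel mouth to the screw, z up. Open channel along x (-94 to -24): two ledges, tops at z 34, 20 mm apart; side walls at y +-15.5 up to z 40; from x -70 the walls carry inward lips (underside z 49.5, top z 57, 20 mm apart).
- strap: Flat strap with two holes, 76 x 27 x 14 mm, about 0.17 kg; origin at the centre of its underside, long axis x to within 3 degrees. It lies in the channel with its underside at the holder's z 34, 12 to 24 mm short of the end stop; its front end sticks out of the channel mouth. Fully home its far end is against the stop: origin at x -62 mm in the holder's frame, front end at x -100.
- screw_top (a point): Centre of the top face of the captive screw's round knurled head. Head 36 mm across and 26 mm tall; at rest its top is at the holder's z 102 and its underside at z 76, 8 mm above the barrel. Axis vertical. It rises with the screw.
- draw_foot (a joint): Height of screw and foot above rest (m), 0 at start; they rise together. A spring and their weight hold them down with 7.5 N at rest, 0.35 N more per mm, and 0.6 N per cm/s of lift. Pulled up, the screw meets the stop above its hidden thread at 6 to 12.5 mm, different at every start. At 13 mm the foot meets the home strap, at 14.5 mm the strap is up against the lips and goes no higher.
- captive_screw (a joint): Turn of the screw (rad), within 0.2 of 0 at start, grows clockwise seen from above. Not pulled up it only has about 0.3 rad of play each way. In the thread it is drawn up and out 4 mm per rad clockwise (axial play 1.6 mm; ends at 5.2 rad) and stays where it is let go. Driving takes about 0.2 N m free, 0.35 to 0.55 N m when well tight.
- thread_nut (a joint): Give of the hidden thread on stiff spring washers (m), 12 N per mm: 0 unloaded, + pulled up by the screw, - pressed down as it clamps. Over +1.25 mm (15 N) or below -6 mm (72 N) strains the thread. The screw's spring alone presses it down 1 mm. Well tight is 2.5 to 5 mm pressed down: about 0.5 to 1.3 rad of driving after the strap is up against the lips (34 N per rad).
- clamp_foot: The steel foot under the strap that rises with the screw, 58 x 16 x 9 mm; same frame as the holder, raised by draw_foot.
- shell_mill: Brown toothed shell mill, 39 mm across, 46 mm tall, stands loose nearby; leave it alone.
- t_nut: Steel T-slot nut, 37 x 37 x 18 mm, lies loose nearby; leave it alone.
- hex_nut: Bright hexagon nut, 25 mm across, 16 mm tall, lies loose nearby; leave it alone.
- stop_face (a point): Middle of the foot of the end stop's face, at the inner end of the channel: holder x -24, z 34 mm. The stop reaches up to z 57.
- barrel_top (a point): Centre of the top of the round barrel (43 mm across, foot 52) behind the end stop: holder x 0, y 0, z 68 mm. The captive screw comes out here; its thread is hidden inside. Held up near the stop above its thread (the entry is 1.6 mm high, measured down from that stop), the screw passes the entry by turning clockwise to about 0.75 rad; from there the thread carries it.

How it is judged:
By the outcome, as a careful person would: the job done as asked, in the order asked, and still so for the second after the job is handed in, with the robot touching nothing.
It also fails if it takes over 72 s, if anything falls off the work surface, if the arm or the gripper's body presses on something with over 40 N, if the wrist force passes 120 N, or if a joint passes its speed limit or range.

## Working session

There is one attempt and no reset: what is moved stays moved. The work goes in short steps, Python scripts to look and compute and a shell command to move; the robot and the scene stay as the last step left them, time stands still between calls to the robot, and variables do not carry over. Pictures are saved under pics/ and viewed, about 8 in all and at most 12, crops included, and the job is handed in when it is done.

```bash
mkdir -p pics; cat > h.py <<'E'
from rig import arm
import numpy as np, cv2
def snap(n,f):
    m=arm.camera_model(n); p,d=arm.camera(n)
    cv2.imwrite('pics/'+f+'.png',p[:,:,::-1]); np.savez('pics/'+f+'.npz',p=p,d=d,K=m['mtx'],T=m['world_to_cam']); return p,d,m
def cloud(f):
    z=np.load('pics/'+f+'.npz'); d=z['d'];K=np.array(z['K']);T=np.array(z['T'])
    v,u=np.mgrid[0:d.shape[0],0:d.shape[1]]
    c=np.stack([(u-K[0,2])/K[0,0]*d,(v-K[1,2])/K[1,1]*d,d],-1)
    w=(c-T[:3,3])@T[:3,:3]
    w[d==0]=np.nan
    return z['p'],w
E
python3 - <<'E'
from h import *
s=arm.state(); print(s, arm.tip_extent)
a=snap('scene','s1')[0]; b=snap('side','s2')[0]; 
for f in('s1','s2'):
    p,w=cloud(f); print(np.isnan(w).mean())
cv2.imwrite('pics/both.png',cv2.resize(np.vstack([a,b])[:,:,::-1],(480,600)))
E
```

```text
{'time_s': 0.0, 'qpos': array([-0.02259924,  0.33285916, -0.06470368,  1.46091526,  0.02158872,
        1.34990222, -0.08850927]), 'dq': array([ 0.00116419, -0.00203774, -0.00078268, -0.00030519,  0.00036367,
       -0.000583  , -0.00185102]), 'joint_torque': array([ 4.98105128e-04, -6.25449800e+01,  4.97091911e-02, -3.91610491e+01,
        1.63588714e-02,  9.83294769e-03, -6.01235030e-06]), 'tcp_pos': array([6.24875615e-01, 9.65704785e-06, 4.03936152e-01]), 'tcp_rot': array([ 2.59319570e-05,  9.99999759e-01,  5.70412364e-06, -6.94013155e-04]), 'contact_force': array([ 0.19467248, -0.36196724, -0.09745342]), 'torque': array([ 0.06587968, -0.01000728,  0.03674539]), 'grip_width': 0.9963179148778294} 0.1734
0.00405078125
0.0038984375
```

View pics/s1.png

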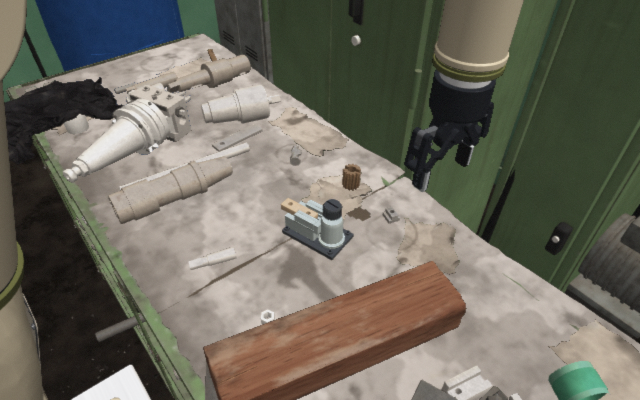

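View pics/s2.png

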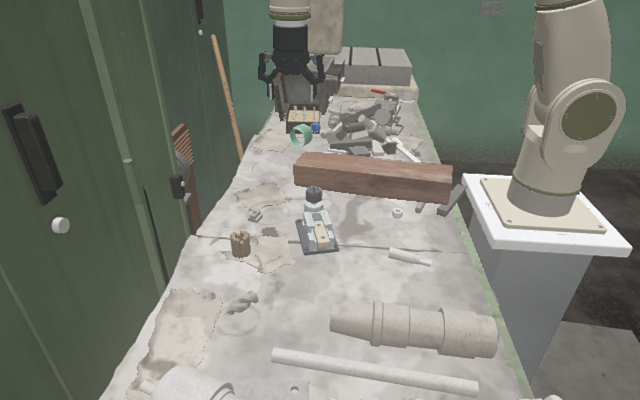

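The scene view shows the holder at about (320,228): black screw head at (332,208), tan strap at (298,207). In the side view the head is at (314,193) and the strap at (320,232). Next I'll get positions from depth.

```bash
python3 - <<'E'
from h import *
for f,(u0,v0,u1,v1) in (('s1',(275,190,360,262)),('s2',(290,180,345,260))):
    p,w=cloud(f); p=p[v0:v1,u0:u1].astype(int); w=w[v0:v1,u0:u1]
    z=w[...,2]
    top=(z>.096)&(z<.108); q=w[top]; print(f,'head',len(q),np.nanmin(q,0),np.nanmax(q,0),q.mean(0))
    tan=(p[...,0]-p[...,2]>45)&(z>.04)&(z<.056)&(p.sum(-1)>250); q=w[tan]
    print('strap',len(q),q[:, :2].mean(0)); r=cv2.minAreaRect((q[:,:2]*1000).astype(np.float32)); print(r)
    base=(z>.004)&(z<.014); q=w[base]; print('base',len(q),cv2.minAreaRect((q[:,:2]*1000).astype(np.float32)))
for f in('s1','s2'):
    p,w=cloud(f)
    for n,(u,v) in {'s1':dict(mill=(351,172),tnut=(391,215),hex=(267,316),beam=(340,310)),'s2':dict(mill=(241,238),tnut=(255,213),hex=(397,211),beam=(370,165))}[f].items(): print(f,n,w[v,u])
E
```

```text
s1 head 236 [0.53753853 0.14503057 0.09604167] [0.57188813 0.17848316 0.10563662] [0.55368715 0.16041126 0.10218678]
strap 221 [0.53386439 0.24373256]
((533.306640625, 237.3858184814453), (23.861539840698242, 75.63914489746094), 14.530468940734863)
base 765 ((571.6834106445312, 215.79949951171875), (202.4649658203125, 155.71702575683594), 48.410526275634766)
s2 head 140 [0.53880737 0.14886607 0.09613745] [0.57162822 0.18254285 0.10552432] [0.55504739 0.16834509 0.10168531]
strap 0 [nan nan]
((0.0, 0.0), (0.0, 0.0), 0.0)
base 456 ((540.7235717773438, 121.7927474975586), (129.8114471435547, 303.5535888671875), 7.414878845214844)
s1 mill [0.69005392 0.26157126 0.04624794]
s1 tnut [0.68831746 0.13391198 0.01820283]
s1 hex [0.36397374 0.09927395 0.00249641]
s1 beam [ 0.43651741 -0.00277915  0.07400414]
s2 mill [0.6957819  0.2600303  0.03356645]
s2 tnut [0.6957112  0.13553168 0.01318355]
s2 hex [0.36004475 0.08842959 0.01193948]
s2 beam [ 0.42734234 -0.02294315  0.07574532]<stdin>:7: RuntimeWarning: Mean of empty slice.
  ret = um.true_divide(
```

```bash
python3 -m jog '{"offset":[[-2,-4,0],[-4,-8,0],[-6,-12,0],[-8,-16,0],[-8.5,-20,0],[-8.5,-20,0],[-8.5,-20,0],[-8.5,-20,0]],"twist":[-0.1,-0.2,-0.27,-0.27,-0.27,-0.27,-0.27,-0.27],"jaw":[0,0,0,0,0,0,0,0]}'
python3 - <<'E'
from h import *
s=arm.state(); print(s['qpos'].round(3),s['tcp_pos'],s['tcp_rot'])
snap('wrist','w1')
E
```

```text
time_s: 0.77
tcp_pos: [0.5398, 0.2005, 0.4044]
tcp_rot: [0.0, 0.991, 0.135, -0.0]
contact_force: [0.8, -1.4, 0.3]
grip_width: -0.003
[-0.241  0.236 -0.228  1.587  0.055  1.326 -0.205] [0.53982009 0.20050822 0.40437473] [ 1.59163407e-04  9.90788865e-01  1.35415430e-01 -2.47152853e-04]
```

View pics/w1.png

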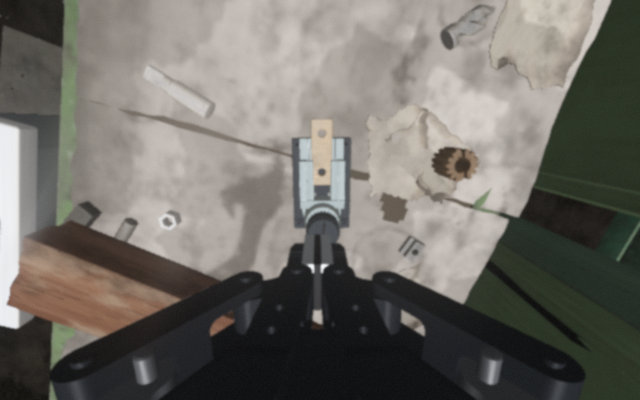

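The wrist view shows the strap at (322,150), nearly vertical in the image. Its front end is at about (322,121) and the screw head at (320,225), partly hidden by the fingers.

```bash
python3 - <<'E'
from h import *
p,w=cloud('w1'); v0,v1,u0,u1=100,260,280,360
p=p[v0:v1,u0:u1].astype(int);w=w[v0:v1,u0:u1];z=w[...,2]
tan=(p[...,0]-p[...,2]>35)&(z>.042)&(z<.054); q=w[tan][:,:2]*1000
print('strap',len(q),cv2.minAreaRect(q.astype(np.float32)),np.median(w[tan][:,2]))
q=w[(z>.097)&(z<.106)]; print('head',len(q),q.min(0),q.max(0))
b=(z>.006)&(z<.014); q=w[b][:,:2]*1000; print('base',cv2.minAreaRect(q.astype(np.float32)))
b=(z>.053)&(z<.060); q=w[b][:,:2]*1000; print('lips',cv2.minAreaRect(q.astype(np.float32)))
b=(z>.064)&(z<.072); q=w[b][:,:2]*1000; print('barrel',cv2.minEnclosingCircle(q.astype(np.float32)))
E
```

```text
strap 855 ((535.6085205078125, 238.0272979736328), (21.511524200439453, 71.38391876220703), 15.462017059326172) 0.04888425147564648
head 566 [0.53981085 0.15576627 0.09701705] [0.57518691 0.18056172 0.10491445]
base ((548.7609252929688, 194.44863891601562), (76.07804870605469, 121.91698455810547), 16.195871353149414)
lips ((547.390869140625, 198.95716857910156), (51.93212890625, 64.62554931640625), 16.05496597290039)
barrel ((557.1050415039062, 163.67337036132812), 20.242368698120117)
```

```bash
python3 -m jog '{"offset":[[0.2,-4,0],[0.5,-8,0],[0.5,-10.1,2],[0.5,-10.1,6],[0.5,-10.1,10],[0.5,-10.1,14],[0.5,-10.1,17],[0.5,-10.1,17],[0.5,-10.1,17]],"twist":[-0.012,-0.012,-0.012,-0.012,-0.012,-0.012,-0.012,-0.012,-0.012],"jaw":[0,0,0,0,0,0,0,0,0]}'
python3 - <<'E'
from h import *
s=arm.state(); print(s['tcp_pos'],s['tcp_rot'],s['contact_force'])
p=snap('wrist','w2')[0]
q,w=cloud('w2');u0,u1,v0,v1=200,440,60,260
cp=w[v0:v1,u0:u1];pp=q[v0:v1,u0:u1].astype(int);z=cp[...,2]
tan=(pp[...,0]-pp[...,2]>35)&(z>.042)&(z<.054);print(tan.sum(),cv2.minAreaRect((cp[tan][:,:2]*1000).astype(np.float32)))
E
```

```text
time_s: 1.57
tcp_pos: [0.5184, 0.2972, 0.234]
tcp_rot: [0.001, 0.99, 0.14, -0.001]
contact_force: [0.6, 0.8, 1.1]
grip_width: -0.001
[0.51837749 0.29715809 0.23395535] [ 7.95880161e-04  9.90217804e-01  1.39521950e-01 -1.30071977e-03] [0.64049697 0.80172945 1.07731026]
0 ((0.0, 0.0), (0.0, 0.0), 0.0)
```

View pics/w2.png

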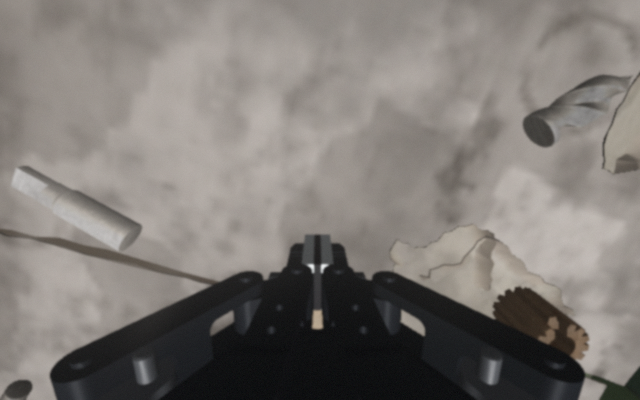

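The strap end shows tan at (317,320) behind the shut fingers, in line with them. I'll lower the tool and push.

```bash
python3 -m jog '{"offset":[[0,0,2],[0,0,3.1],[0,0,3.1],[0,0.5,3.1],[0,1,3.1],[0,1.4,3.1],[0,1.7,3.1],[0,2.0,3.1],[0,2.0,3.1]],"twist":[0,0,0,0,0,0,0,0,0],"jaw":[0,0,0,0,0,0,0,0,0]}'
python3 -m jog '{"offset":[[0,0.1,0],[0,0.2,0],[0,0.3,0],[0,0.3,0]],"twist":[0,0,0,0],"jaw":[0,0,0,0]}'
python3 -m jog '{"offset":[[0,0.1,0],[0,0.2,0],[0,0.3,0],[0,0.3,0]],"twist":[0,0,0,0],"jaw":[0,0,0,0]}'
```

```text
time_s: 2.37
tcp_pos: [0.5239, 0.2789, 0.2042]
tcp_rot: [-0.0, 0.99, 0.14, 0.0]
contact_force: [-0.2, 1.4, 1.3]
grip_width: -0.001
time_s: 2.7
tcp_pos: [0.5243, 0.2766, 0.2038]
tcp_rot: [-0.0, 0.99, 0.141, 0.0]
contact_force: [0.1, 1.7, 1.4]
grip_width: 0.001
time_s: 3.03
tcp_pos: [0.5252, 0.2735, 0.2037]
tcp_rot: [0.0, 0.99, 0.14, 0.0]
contact_force: [-0.8, 0.1, 1.4]
grip_width: -0.001
```

```bash
for i in 1; do python3 -m jog '{"offset":[[0,0.1,0],[0,0.2,0],[0,0.2,0]],"twist":[0,0,0],"jaw":[0,0,0]}'
python3 -m jog '{"offset":[[0,0.1,0],[0,0.2,0],[0,0.2,0]],"twist":[0,0,0],"jaw":[0,0,0]}'
python3 -m jog '{"offset":[[0,0.1,0],[0,0.2,0],[0,0.2,0]],"twist":[0,0,0],"jaw":[0,0,0]}'; done
python3 - <<'E'
from h import *
a=snap('scene','s3')[0]; b=snap('side','s4')[0]
a=cv2.resize(a[180:270,260:380],None,fx=4,fy=4);b=cv2.resize(b[170:260,270:350],None,fx=4,fy=4)
cv2.imwrite('pics/c1.png',np.hstack([a,b])[:,:,::-1])
E
```

```text
time_s: 3.28
tcp_pos: [0.5258, 0.2715, 0.2037]
tcp_rot: [0.0, 0.99, 0.14, 0.0]
contact_force: [-0.4, 1.2, 0.1]
grip_width: 0.003
time_s: 3.53
tcp_pos: [0.5263, 0.2695, 0.2037]
tcp_rot: [0.0, 0.99, 0.14, -0.0]
contact_force: [-0.5, -0.0, 0.9]
grip_width: -0.004
time_s: 3.78
tcp_pos: [0.5266, 0.2683, 0.2037]
tcp_rot: [-0.0, 0.99, 0.141, 0.0]
contact_force: [-0.5, 3.7, -0.2]
grip_width: 0.004
```

View pics/c1.png

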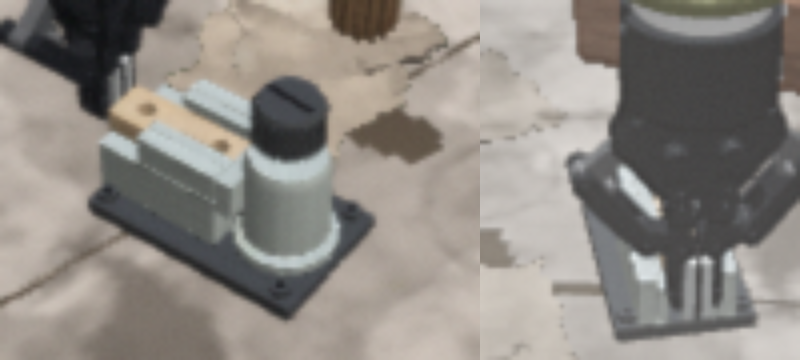

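The crop shows the finger against the strap's front end at (115,105), with the strap nearly at the stop. I'll keep pushing until the force rises.

```bash
python3 -m jog '{"offset":[[0,0.1,0],[0,0.2,0],[0,0.2,0]],"twist":[0,0,0],"jaw":[0,0,0]}'
python3 -m jog '{"offset":[[0,0.1,0],[0,0.2,0],[0,0.2,0]],"twist":[0,0,0],"jaw":[0,0,0]}'
```

```text
time_s: 4.13
tcp_pos: [0.5267, 0.2678, 0.2039]
tcp_rot: [-0.001, 0.99, 0.141, 0.0]
contact_force: [-3.3, 8.3, -0.8]
grip_width: 0.002
time_s: 4.38
tcp_pos: [0.5267, 0.2674, 0.2041]
tcp_rot: [-0.002, 0.99, 0.142, 0.0]
contact_force: [-4.4, 14.2, -0.8]
grip_width: -0.004
```

```bash
python3 -m jog '{"offset":[[0,-2,0],[0,-4,0],[0,-4,-4],[0,-3,-8],[0,0,-11],[-0.3,3,-14],[-0.6,6,-17],[-0.6,6,-20],[-0.6,6,-20],[-0.6,6,-20]],"twist":[0,0,0,0,0,0,0,0,0,0],"jaw":[0,0,0,0,0,100,100,100,100,100]}'
python3 - <<'E'
from h import *
s=arm.state(); print(s['qpos'].round(3),s['tcp_pos'],s['tcp_rot'])
snap('wrist','w3')
p,w=cloud('w3'); v0,v1,u0,u1=80,270,260,380
p=p[v0:v1,u0:u1].astype(int);w=w[v0:v1,u0:u1];z=w[...,2]
cv2.imwrite('pics/c2.png',cv2.resize(p.astype(np.uint8)[:,:,::-1],None,fx=3,fy=3))
tan=(p[...,0]-p[...,2]>35)&(z>.042)&(z<.054); q=w[tan][:,:2]*1000
print('strap',len(q),cv2.minAreaRect(q.astype(np.float32)),np.median(w[tan][:,2]))
q=w[(z>.097)&(z<.106)]; print('head',len(q),q.min(0),q.max(0),cv2.minEnclosingCircle((q[:,:2]*1000).astype(np.float32)))
b=(z>.006)&(z<.014); q=w[b][:,:2]*1000; r=cv2.minAreaRect(q.astype(np.float32)); print('base',r)
a=np.radians(r[2]-90); h=np.array([np.cos(a),np.sin(a)]); n=np.array([-h[1],h[0]]); scr=np.array(r[0])/1+33*h
print('screw',scr)
d=(w[tan][:,:2]*1000-scr); x=d@h;y=d@n; print('strap x',np.percentile(x,[0,1,50,99,100]),'y',np.percentile(y,[1,99]))
E
```

```text
time_s: 5.22
tcp_pos: [0.5393, 0.204, 0.4058]
tcp_rot: [-0.0, 0.99, 0.14, 0.002]
contact_force: [0.7, 0.2, -0.5]
grip_width: 0.71
[-0.234  0.236 -0.244  1.584  0.059  1.325 -0.205] [0.53933494 0.20398583 0.40580444] [-8.79843031e-05  9.90199976e-01  1.39643578e-01  1.91610837e-03]
strap 705 ((540.0413818359375, 222.31944274902344), (20.525278091430664, 71.79438018798828), 15.767877578735352) 0.048827410132838034
head 827 [0.539786   0.14542849 0.09713133] [0.57554349 0.18061105 0.10504784] ((557.5615844726562, 163.00726318359375), 17.98211669921875)
base ((548.5562133789062, 195.21054077148438), (76.06611633300781, 120.60821533203125), 15.987439155578613)
screw [557.64529163 163.48691146]
strap x [-97.29820931 -97.22344139 -65.36535058 -26.87180164 -25.52056401] y [-10.8240254    8.74030206]
```

View pics/c2.png

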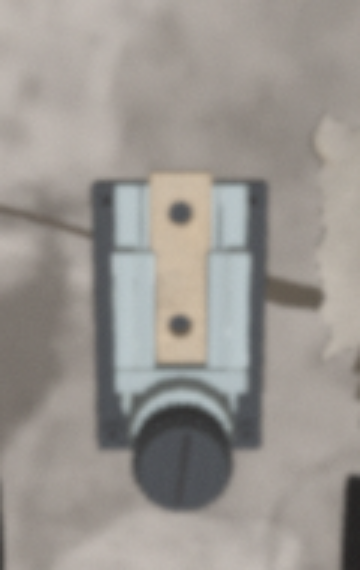

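The strap is home: it moved 16.3 mm and its far end is at x of about -25.5 against the stop's -24. The crop shows it touching the stop at (180,365), and the head's slot at (185,470) is near vertical. Next I'll go over the head and wind the wrist back.

```bash
python3 -m jog '{"offset":[[0.3,2,0],[0.63,4.45,0],[0.63,4.45,0],[0.63,4.45,0],[0.63,4.45,0],[0.63,4.45,0],[0.63,4.45,0],[0.63,4.45,0],[0.63,4.45,2],[0.63,4.45,4],[0.63,4.45,6],[0.63,4.45,8]],"twist":[-0.12,-0.24,-0.36,-0.48,-0.6,-0.72,-0.84,-0.96,-1.08,-1.2,-1.32,-1.44],"jaw":[100,100,100,100,100,100,100,100,100,100,100,100]}'
python3 -m jog '{"offset":[[0,0,0],[0,0,0],[0,0,0],[0,0,0],[0,0,0],[0,0,0]],"twist":[-0.12,-0.24,-0.36,-0.48,-0.48,-0.48],"jaw":[100,100,100,100,100,100]}'
cat > st.py <<'E'
from h import *
s=arm.state();q=s['tcp_rot']
S=np.array([557.6,163.1])
R=cv2.Rodrigues
w,x,y,z=q
X=np.array([1-2*(y*y+z*z),2*(x*y+w*z)]);Y=np.array([2*(x*y-w*z),1-2*(x*x+z*z)])
d=S-s['tcp_pos'][:2]*1000
print('q',s['qpos'].round(2),'pos',(s['tcp_pos']*1000).round(2),'ang',round(np.arctan2(X[1],X[0]),4),'F',s['contact_force'].round(1),'M',s['torque'].round(3),'w',round(s['grip_width'],3),'to screw cm',d@X/10,d@Y/10,'tilt',(2*(x*z-w*y)).round(4),(2*(y*z+w*x)).round(4))
E
python3 st.py
```

```text
time_s: 6.27
tcp_pos: [0.5566, 0.1641, 0.3212]
tcp_rot: [-0.001, 0.649, 0.761, -0.001]
contact_force: [0.8, 0.1, -0.7]
grip_width: 0.999
time_s: 6.77
tcp_pos: [0.5569, 0.1639, 0.3225]
tcp_rot: [-0.001, 0.454, 0.891, -0.001]
contact_force: [-0.9, -0.7, -0.9]
grip_width: 1.001
q [ 0.    0.33 -0.44  1.67  0.15  1.18  1.72] pos [556.9  163.92 322.5 ] ang 2.1988 F [-0.9 -0.7 -0.9] M [-0.019  0.019  0.003] w 1.001 to screw cm -0.10736632672095776 0.008157553326975037 tilt 0.0008 -0.0019
```

```bash
python3 -m jog '{"offset":[[-0.1,0,0],[-0.1,0,2],[-0.1,0,4],[-0.1,0,5],[-0.1,0,6],[-0.1,0,7],[-0.1,0,7.9],[-0.1,0,7.9],[-0.1,0,7.9]],"twist":[-0.12,-0.24,-0.3,-0.3,-0.3,-0.3,-0.3,-0.3,-0.3],"jaw":[100,100,100,100,100,100,100,100,100]}'; python3 st.py
python3 - <<'E'
from h import *
a=snap('scene','s5')[0]; b=snap('side','s6')[0]
a=cv2.resize(a[180:270,260:380],None,fx=4,fy=4);b=cv2.resize(b[170:260,270:350],None,fx=4,fy=4)
cv2.imwrite('pics/c3.png',np.hstack([a,b])[:,:,::-1])
E
```

```text
time_s: 7.52
tcp_pos: [0.5579, 0.1631, 0.2446]
tcp_rot: [-0.0, 0.315, 0.949, -0.0]
contact_force: [-0.4, 0.7, 0.7]
grip_width: 1.002
q [ 0.02  0.42 -0.47  1.73  0.21  1.04  1.98] pos [557.86 163.1  244.61] ang 2.5011 F [-0.4  0.7  0.7] M [ 0.016 -0.009 -0.019] w 1.002 to screw cm 0.02074023142853359 -0.01577701229539797 tilt 0.0002 -0.0003
```

View pics/c3.png

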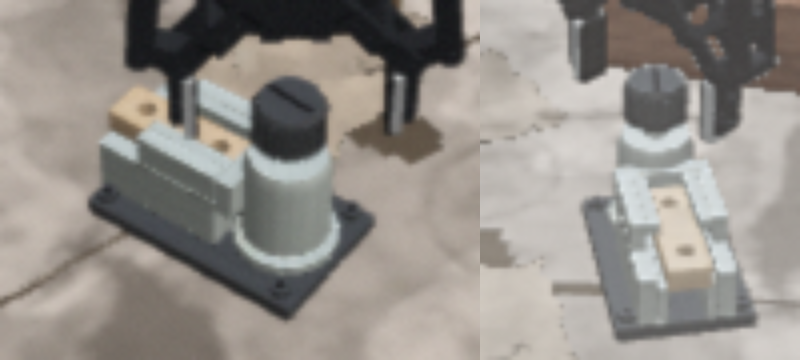

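The fingers straddle the head on both sides, at (190,115) and (395,105), with the head centred. Closing now.

```bash
python3 -m jog '{"offset":[[0,0,0],[0,0,0],[0,0,0],[0,0,0],[0,0,0],[0,0,0],[0,0,0],[0,0,0],[0,0,0],[0,0,0]],"twist":[0,0,0,0,0,0,0,0,0,0],"jaw":[0,0,0,0,0,0,0,0,0,0]}'; python3 st.py
python3 -m jog '{"offset":[[0,0,-0.05],[0,0,-0.1],[0,0,-0.15],[0,0,-0.2],[0,0,-0.2]],"twist":[0,0,0,0,0],"jaw":[0,0,0,0,0]}'; python3 st.py
python3 -m jog '{"offset":[[0,0,-0.05],[0,0,-0.1],[0,0,-0.15],[0,0,-0.2],[0,0,-0.2]],"twist":[0,0,0,0,0],"jaw":[0,0,0,0,0]}'; python3 st.py
```

```text
time_s: 8.45
tcp_pos: [0.5575, 0.1635, 0.2453]
tcp_rot: [-0.0, 0.314, 0.949, 0.0]
contact_force: [-5.0, 0.7, 6.0]
grip_width: 0.401
q [ 0.02  0.42 -0.47  1.73  0.21  1.04  1.98] pos [557.54 163.53 245.29] ang 2.5025 F [-5.   0.7  6. ] M [0.026 0.815 0.003] w 0.401 to screw cm -0.029953645572552784 -0.031037554872055513 tilt 0.0004 0.0
time_s: 8.87
tcp_pos: [0.5575, 0.1633, 0.2461]
tcp_rot: [-0.001, 0.314, 0.949, -0.0]
contact_force: [0.0, 3.7, -8.5]
grip_width: 0.4
q [ 0.02  0.42 -0.47  1.73  0.21  1.04  1.98] pos [557.5  163.31 246.12] ang 2.5025 F [ 0.   3.7 -8.5] M [ 0.786 -0.009 -0.034] w 0.4 to screw cm -0.02064192931043964 -0.01131059465389484 tilt 0.0011 -0.0004
time_s: 9.28
tcp_pos: [0.5575, 0.1633, 0.2485]
tcp_rot: [-0.0, 0.314, 0.949, -0.0]
contact_force: [-2.5, 3.9, -8.2]
grip_width: 0.406
q [ 0.02  0.42 -0.47  1.73  0.21  1.05  1.98] pos [557.53 163.3  248.54] ang 2.5023 F [-2.5  3.9 -8.2] M [ 0.907  0.334 -0.095] w 0.406 to screw cm -0.017066734674902755 -0.011764630131860937 tilt 0.0009 -0.0003
```

```bash
python3 -m jog '{"offset":[[0,0,-0.05],[0,0,-0.1],[0,0,-0.15],[0,0,-0.2],[0,0,-0.2]],"twist":[0,0,0,0,0],"jaw":[0,0,0,0,0]}'; python3 st.py
python3 -m jog '{"offset":[[0,0,-0.05],[0,0,-0.1],[0,0,-0.1]],"twist":[0,0,0],"jaw":[0,0,0]}'; python3 st.py
python3 -m jog '{"offset":[[0,0,-0.05],[0,0,-0.1],[0,0,-0.1]],"twist":[0,0,0],"jaw":[0,0,0]}'; python3 st.py
```

```text
time_s: 9.7
tcp_pos: [0.5575, 0.1633, 0.2505]
tcp_rot: [-0.0, 0.314, 0.949, -0.0]
contact_force: [-2.3, 5.4, -8.5]
grip_width: 0.404
q [ 0.02  0.41 -0.47  1.73  0.21  1.05  1.98] pos [557.52 163.3  250.49] ang 2.5024 F [-2.3  5.4 -8.5] M [ 0.959  0.274 -0.031] w 0.404 to screw cm -0.01875579435091051 -0.011197729189290299 tilt 0.0009 -0.0003
time_s: 9.95
tcp_pos: [0.5575, 0.1633, 0.2514]
tcp_rot: [-0.001, 0.314, 0.949, -0.0]
contact_force: [-2.5, 5.3, -9.8]
grip_width: 0.406
q [ 0.02  0.41 -0.47  1.73  0.21  1.05  1.98] pos [557.52 163.3  251.42] ang 2.5024 F [-2.5  5.3 -9.8] M [ 0.888  0.226 -0.033] w 0.406 to screw cm -0.018132968001581158 -0.01090314972591858 tilt 0.0009 -0.0004
time_s: 10.2
tcp_pos: [0.5575, 0.1633, 0.2524]
tcp_rot: [-0.001, 0.314, 0.949, -0.0]
contact_force: [-2.5, 4.9, -9.1]
grip_width: 0.406
q [ 0.02  0.41 -0.47  1.73  0.21  1.05  1.98] pos [557.52 163.27 252.39] ang 2.5023 F [-2.5  4.9 -9.1] M [ 0.949  0.152 -0.072] w 0.406 to screw cm -0.01656617690876869 -0.00929195782104742 tilt 0.001 -0.0004
```

```bash
python3 -m jog '{"offset":[[0,0,-0.05],[0,0,-0.1],[0,0,-0.1]],"twist":[0,0,0],"jaw":[0,0,0]}'; python3 st.py|cut -c50-170
python3 -m jog '{"offset":[[0,0,-0.05],[0,0,-0.1],[0,0,-0.1]],"twist":[0,0,0],"jaw":[0,0,0]}'; python3 st.py|cut -c50-170
```

```text
time_s: 10.45
tcp_pos: [0.5575, 0.1633, 0.2534]
tcp_rot: [-0.0, 0.314, 0.949, -0.0]
contact_force: [-1.4, 5.3, -9.2]
grip_width: 0.404
 [557.54 163.3  253.4 ] ang 2.5023 F [-1.4  5.3 -9.2] M [ 0.937  0.146 -0.021] w 0.404 to screw cm -0.016516259320283527 
time_s: 10.7
tcp_pos: [0.5575, 0.1633, 0.2541]
tcp_rot: [-0.001, 0.314, 0.949, -0.0]
contact_force: [-0.7, 6.3, -13.6]
grip_width: 0.404
 [557.52 163.26 254.13] ang 2.5024 F [ -0.7   6.3 -13.6] M [ 1.07  -0.085 -0.015] w 0.404 to screw cm -0.0159841794757612
```

```bash
python3 -m jog '{"offset":[[0,0,-0.04],[0,0,-0.04],[0,0,-0.04]],"twist":[0,0,0],"jaw":[0,0,0]}'; python3 st.py|cut -c50-170
```

```text
time_s: 10.95
tcp_pos: [0.5575, 0.1632, 0.2543]
tcp_rot: [-0.001, 0.314, 0.949, -0.0]
contact_force: [-0.2, 5.2, -14.1]
grip_width: 0.403
 [557.49 163.22 254.32] ang 2.5024 F [ -0.2   5.2 -14.1] M [ 1.021 -0.305 -0.037] w 0.403 to screw cm -0.0161395990392346
```

```bash
python3 -m jog '{"offset":[[0,0,0.05],[0,0,0.1],[0,0,0.1]],"twist":[0,0,0],"jaw":[0,0,0]}'; python3 st.py|cut -c50-170
python3 -m jog '{"offset":[[0,0,0],[0,0,0],[0,0,0],[0,0,0],[0,0,0],[0,0,0]],"twist":[0.08,0.16,0.24,0.32,0.4,0.4],"jaw":[0,0,0,0,0,0]}'; python3 st.py|cut -c50-170
python3 -m jog '{"offset":[[0,0,0],[0,0,0],[0,0,0],[0,0,0]],"twist":[0.06,0.12,0.18,0.18],"jaw":[0,0,0,0]}'; python3 st.py|cut -c50-170
```

```text
time_s: 11.2
tcp_pos: [0.5575, 0.1633, 0.2536]
tcp_rot: [-0.001, 0.314, 0.949, -0.0]
contact_force: [-0.9, 5.6, -9.7]
grip_width: 0.405
 [557.52 163.29 253.61] ang 2.5024 F [-0.9  5.6 -9.7] M [ 0.978  0.04  -0.08 ] w 0.405 to screw cm -0.017685613979421023 
time_s: 11.7
tcp_pos: [0.5577, 0.163, 0.2538]
tcp_rot: [-0.0, 0.498, 0.867, -0.0]
contact_force: [0.5, 4.4, -11.3]
grip_width: 0.408
 [557.72 162.97 253.76] ang 2.0984 F [  0.5   4.4 -11.3] M [ 0.643 -0.095 -0.128] w 0.408 to screw cm 0.01764184484144368
time_s: 12.03
tcp_pos: [0.5578, 0.1628, 0.2538]
tcp_rot: [-0.0, 0.573, 0.82, -0.0]
contact_force: [-0.0, 3.0, -12.2]
grip_width: 0.402
 [557.81 162.76 253.79] ang 1.9216 F [ -0.    3.  -12.2] M [ 0.555 -0.096 -0.121] w 0.402 to screw cm 0.03870845385202099
```

```bash
python3 -m jog '{"offset":[[0,0,0.02],[0,0,0.02],[0,0,0.02],[0,0,0.02],[0,0,0.02]],"twist":[0.06,0.12,0.18,0.24,0.24],"jaw":[0,0,0,0,0]}'; python3 st.py|cut -c50-170
python3 -m jog '{"offset":[[0,0,-0.02],[0,0,-0.04],[0,0,-0.06],[0,0,-0.08],[0,0,-0.08]],"twist":[0.05,0.1,0.15,0.2,0.2],"jaw":[0,0,0,0,0]}'; python3 st.py|cut -c50-170
```

```text
time_s: 12.45
tcp_pos: [0.5578, 0.1625, 0.2537]
tcp_rot: [0.0, 0.667, 0.745, -0.0]
contact_force: [-0.6, 2.2, -10.3]
grip_width: 0.404
 [557.85 162.55 253.68] ang 1.6825 F [ -0.6   2.2 -10.3] M [ 0.106 -0.044 -0.107] w 0.404 to screw cm 0.05748891380732542
time_s: 12.87
tcp_pos: [0.5579, 0.1624, 0.2544]
tcp_rot: [0.0, 0.737, 0.676, -0.001]
contact_force: [-0.5, 0.6, -11.3]
grip_width: 0.401
 [557.86 162.37 254.45] ang 1.4836 F [ -0.5   0.6 -11.3] M [-0.163  0.011 -0.129] w 0.401 to screw cm 0.07070076248953953
```

```bash
python3 -m jog '{"offset":[[0,0,-0.024],[0,0,-0.048],[0,0,-0.072],[0,0,-0.096],[0,0,-0.12],[0,0,-0.12]],"twist":[0.06,0.12,0.18,0.24,0.3,0.3],"jaw":[0,0,0,0,0,0]}'; python3 st.py|cut -c50-170
python3 -m jog '{"offset":[[0,0,-0.024],[0,0,-0.048],[0,0,-0.072],[0,0,-0.096],[0,0,-0.12],[0,0,-0.12]],"twist":[0.06,0.12,0.18,0.24,0.3,0.3],"jaw":[0,0,0,0,0,0]}'; python3 st.py|cut -c50-170
```

```text
time_s: 13.37
tcp_pos: [0.5578, 0.1621, 0.2556]
tcp_rot: [0.0, 0.83, 0.558, -0.001]
contact_force: [-1.0, -0.2, -10.8]
grip_width: 0.407
 [557.8  162.12 255.56] ang 1.1831 F [ -1.   -0.2 -10.8] M [-0.624  0.184 -0.099] w 0.407 to screw cm 0.08353213504529962
time_s: 13.87
tcp_pos: [0.5577, 0.1619, 0.2566]
tcp_rot: [0.001, 0.904, 0.427, -0.001]
contact_force: [-1.1, -3.9, -12.4]
grip_width: 0.402
 [557.68 161.91 256.58] ang 0.8833 F [ -1.1  -3.9 -12.4] M [-1.     0.405 -0.121] w 0.402 to screw cm 0.08669887918825687
```

```bash
python3 -m jog '{"offset":[[0,0,-0.01],[0,0,-0.02],[0,0,-0.03],[0,0,-0.04],[0,0,-0.05],[0,0,-0.05]],"twist":[0.06,0.12,0.18,0.24,0.3,0.3],"jaw":[0,0,0,0,0,0]}'; python3 st.py|cut -c50-170
python3 -m jog '{"offset":[[0,0,-0.02],[0,0,-0.04],[0,0,-0.06],[0,0,-0.08],[0,0,-0.08]],"twist":[0.06,0.12,0.18,0.24,0.24],"jaw":[0,0,0,0,0]}'; python3 st.py|cut -c50-170
```

```text
time_s: 14.37
tcp_pos: [0.5575, 0.1618, 0.2569]
tcp_rot: [0.001, 0.958, 0.288, -0.001]
contact_force: [-1.6, -4.7, -11.1]
grip_width: 0.405
 [557.5  161.77 256.94] ang 0.5834 F [ -1.6  -4.7 -11.1] M [-1.195  0.735 -0.129] w 0.405 to screw cm 0.08131013009297514
time_s: 14.78
tcp_pos: [0.5573, 0.1617, 0.2577]
tcp_rot: [0.001, 0.985, 0.171, -0.002]
contact_force: [-3.7, -5.5, -10.2]
grip_width: 0.402
 [557.34 161.71 257.72] ang 0.3434 F [ -3.7  -5.5 -10.2] M [-1.178  0.996 -0.098] w 0.402 to screw cm 0.07085128970006117
```

```bash
python3 -m jog '{"offset":[[0,0,-0.02],[0,0,-0.02],[0,0,-0.02],[0,0,-0.02],[0,0,-0.02]],"twist":[0.06,0.12,0.18,0.24,0.24],"jaw":[0,0,0,0,0]}'; python3 st.py|cut -c50-170
```

```text
time_s: 15.2
tcp_pos: [0.5572, 0.1617, 0.2581]
tcp_rot: [0.001, 0.999, 0.052, -0.002]
contact_force: [-5.5, -6.1, -6.0]
grip_width: 0.4
 [557.17 161.69 258.1 ] ang 0.1034 F [-5.5 -6.1 -6. ] M [-1.315  1.57  -0.094] w 0.4 to screw cm 0.05712511903362068 -0.1
```

```bash
python3 -m jog '{"offset":[[-0.03,0.03,-0.03],[-0.06,0.06,-0.06],[-0.1,0.1,-0.09],[-0.12,0.15,-0.12],[-0.12,0.15,-0.12]],"twist":[0.06,0.12,0.18,0.24,0.24],"jaw":[0,0,0,0,0]}'; python3 st.py
python3 -m jog '{"offset":[[0,0,-0.02],[0,0,-0.05],[0,0,-0.08],[0,0,-0.1],[0,0,-0.1]],"twist":[0.06,0.12,0.18,0.24,0.24],"jaw":[0,0,0,0,0]}'; python3 st.py|cut -c50-170
```

```text
time_s: 15.62
tcp_pos: [0.5564, 0.1612, 0.2594]
tcp_rot: [0.0, 0.998, -0.068, -0.001]
contact_force: [-3.2, -3.0, -9.5]
grip_width: 0.406
q [-0.33  0.36 -0.04  1.75  0.02  1.04 -0.51] pos [556.37 161.18 259.41] ang -0.1355 F [-3.2 -3.  -9.5] M [-0.406  0.877 -0.149] w 0.406 to screw cm 0.09630728061327105 -0.20671291076868012 tilt -0.0016 0.0009
time_s: 16.03
tcp_pos: [0.5562, 0.1614, 0.2601]
tcp_rot: [0.001, 0.982, -0.186, -0.001]
contact_force: [-4.2, -1.7, -13.1]
grip_width: 0.402
 [556.19 161.36 260.13] ang -0.375 F [ -4.2  -1.7 -13.1] M [-0.298  1.127 -0.141] w 0.402 to screw cm 0.06768805254351098
```

```bash
python3 -m jog '{"offset":[[0,0,0],[0,0,-0.02],[0,0,-0.02],[0,0,-0.02],[0,0,-0.02]],"twist":[0.06,0.12,0.18,0.24,0.24],"jaw":[0,0,0,0,0]}'; python3 st.py|cut -c50-170
python3 -m jog '{"offset":[[0,0,0],[0,0,0],[0,0,0],[0,0,0],[0,0,0]],"twist":[0.05,0.1,0.15,0.2,0.2],"jaw":[0,0,0,0,0]}'; python3 st.py
```

```text
time_s: 16.45
tcp_pos: [0.556, 0.1616, 0.2602]
tcp_rot: [0.001, 0.953, -0.303, -0.001]
contact_force: [-4.9, -2.2, -12.8]
grip_width: 0.403
 [555.99 161.55 260.23] ang -0.6147 F [ -4.9  -2.2 -12.8] M [-0.231  1.267 -0.041] w 0.403 to screw cm 0.0422806361463383
time_s: 16.87
tcp_pos: [0.5558, 0.1617, 0.2603]
tcp_rot: [0.001, 0.918, -0.396, -0.001]
contact_force: [-6.8, -1.3, -13.2]
grip_width: 0.403
q [-0.42  0.35  0.07  1.75 -0.03  1.04 -1.15] pos [555.85 161.73 260.28] ang -0.8136 F [ -6.8  -1.3 -13.2] M [-0.145  1.47  -0.133] w 0.403 to screw cm 0.021084083915186135 -0.2211792584216868 tilt -0.0018 0.0027
```

```bash
python3 -m jog '{"offset":[[0,0,0.02],[0,0,0.04],[0,0,0.05],[0,0,0.05],[0,0,0.05]],"twist":[0.05,0.1,0.15,0.2,0.2],"jaw":[0,0,0,0,0]}'; python3 st.py
python3 - <<'E'
from h import *
a=snap('scene','s7')[0]; b=snap('side','s8')[0]
for f in ('s1','s3','s5','s7'):
    p,w=cloud(f); p=p[190:262,275:345].astype(int);w=w[190:262,275:345];z=w[...,2]
    d=(w[...,:2]*1000-[557.6,163.1]);x=d@[.277,-.961];y=d@[.961,.277]
    m=(x>-98)&(x<-45)&(abs(y)<8)&(z>.04); print(f,m.sum(),np.median(z[m])*1000,'lip',np.median(z[(x>-68)&(x<-28)&(abs(y)>12)&(abs(y)<22)&(z>.05)])*1000)
a=cv2.resize(a[180:270,260:380],None,fx=4,fy=4);b=cv2.resize(b[170:260,270:350],None,fx=4,fy=4)
cv2.imwrite('pics/c4.png',np.hstack([a,b])[:,:,::-1])
E
```

```text
time_s: 17.28
tcp_pos: [0.5557, 0.162, 0.2602]
tcp_rot: [0.001, 0.874, -0.485, -0.001]
contact_force: [-13.2, 1.8, -8.5]
grip_width: 0.399
q [-0.44  0.35  0.1   1.75 -0.04  1.04 -1.34] pos [555.71 161.95 260.24] ang -1.0135 F [-13.2   1.8  -8.5] M [0.768 2.885 0.107] w 0.399 to screw cm 0.0028934591896895958 -0.22123368475939179 tilt -0.0017 0.003
s1 142 49.30397252924718 lip 58.49812905285693
s3 140 49.43507656723874 lip 58.37917658882032
s5 101 49.24301447645973 lip 58.5460626067681
s7 152 50.844803536488236 lip 58.340623274485495
```

View pics/c4.png

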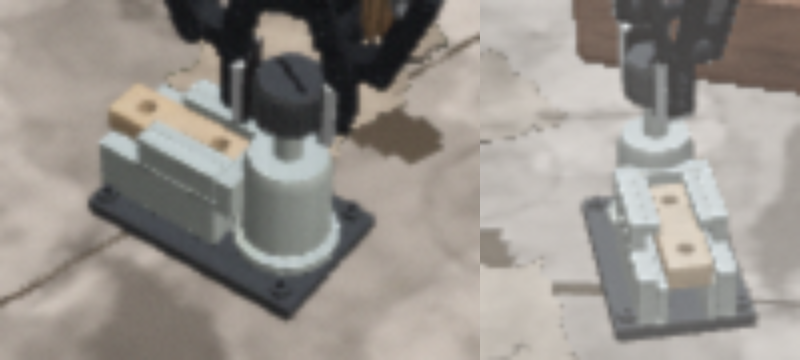

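The strap has risen 1.5 mm onto the lips: its top went from 49.3 to 50.8 mm in the same camera. The head is up, with the slot visible at (295,75). I'll check the slot's turn against the tool's turn, looking for slip.

```bash
python3 - <<'E'
from h import *
def slot(f,ends,zp):
    z=np.load(f'pics/{f}.npz');K,T=np.array(z['K']),np.array(z['T']);R,t=T[:3,:3],T[:3,3];c=-R.T@t
    P=[]
    for u,v in ends:
        r=R.T@np.linalg.inv(K)@[u,v,1]; P.append(c+r*(zp-c[2])/r[2])
    d=P[1]-P[0]; print(f,np.degrees(np.arctan2(d[1],d[0]))%180,np.hypot(*d[:2])*1000)
# grayscale warp of top faces to metric grids (one picture per state), darkest line by PCA
for f,zp in(('s1',.102),('s5',.102),('w3',.102),('s7',.1165)):
    z=np.load(f'pics/{f}.npz');K,T=np.array(z['K']),np.array(z['T'])
    g=z['p'].astype(np.float32).mean(-1)
    xs=np.linspace(-15,15,61);X,Y=np.meshgrid(xs,xs)
    W=np.stack([.5576+X/1000,.1631+Y/1000,np.full_like(X,zp),np.ones_like(X)],-1)@T.T
    u=W[...,0]/W[...,2]*K[0,0]+K[0,2];v=W[...,1]/W[...,2]*K[1,1]+K[1,2]
    q=cv2.remap(g,u.astype(np.float32),v.astype(np.float32),cv2.INTER_LINEAR)
    m=(np.hypot(X,Y)<13); th=np.percentile(q[m],12); k=m&(q<th)
    best=min((q[m&(abs(-np.sin(a)*X+np.cos(a)*Y-o)<1.2)].mean(),np.degrees(a),o) for a in np.radians(np.arange(0,180,3)) for o in np.arange(-4,4.1,1)); print(f,best,q[m].mean())
E
```

```text
s1 (np.float32(48.17919), np.float64(99.0), np.float64(0.0)) 70.48089
s5 (np.float32(47.0426), np.float64(99.0), np.float64(0.0)) 69.4252
w3 (np.float32(73.811844), np.float64(99.0), np.float64(0.0)) 81.303764
s7 (np.float32(47.581528), np.float64(75.0), np.float64(1.0)) 69.44179
```

The slot went from 99° to 75°, which is 204° clockwise with the half turn, against 202° for the tool, so there was no slip. By the thread geometry it is about 0.7 rad past the lips. I'll drive a bit more.

```bash
python3 -m jog '{"offset":[[-0.05,0,0],[-0.05,0,0],[-0.05,0,0],[-0.05,0,0]],"twist":[0.04,0.08,0.12,0.12],"jaw":[0,0,0,0]}'; python3 st.py
python3 -m jog '{"offset":[[0,0,0],[0,0,0],[0,0,0],[0,0,0]],"twist":[0.04,0.08,0.12,0.12],"jaw":[0,0,0,0]}'; python3 st.py
```

```text
time_s: 17.72
tcp_pos: [0.5555, 0.1622, 0.2603]
tcp_rot: [0.001, 0.844, -0.537, -0.001]
contact_force: [-12.2, -2.5, -3.7]
grip_width: 0.406
q [-0.46  0.35  0.12  1.76 -0.05  1.04 -1.46] pos [555.49 162.17 260.28] ang -1.1329 F [-12.2  -2.5  -3.7] M [-0.456  2.479  0.075] w 0.406 to screw cm 0.0047349581639821395 -0.2304347867515982 tilt -0.001 0.0032
time_s: 18.05
tcp_pos: [0.5554, 0.1624, 0.2604]
tcp_rot: [0.001, 0.81, -0.586, -0.001]
contact_force: [-10.6, -1.5, -5.2]
grip_width: 0.406
q [-0.48  0.35  0.14  1.76 -0.06  1.04 -1.57] pos [555.44 162.44 260.39] ang -1.2524 F [-10.6  -1.5  -5.2] M [-0.237  2.179  0.097] w 0.406 to screw cm 0.0045077328045580066 -0.22545503252409418 tilt -0.0009 0.0032
```

Torque is now about 0.2 N m above the free-running reading. The thread line was seen carrying load at 2.2 to 2.6 rad, and it puts the screw about 0.95 rad past strap contact, mid-range of well tight. I'll relax the side load, let go and rise.

```bash
python3 -m jog '{"offset":[[0,0.1,0],[0,0.2,0],[0,0.25,0],[0,0.25,0]],"twist":[0,0,0,0],"jaw":[0,0,0,0]}'; python3 st.py
python3 -m jog '{"offset":[[0,0,0],[0,0,0],[0,0,0],[0,0,0],[0,0,0],[0,0,0],[0,0,0],[0,0,0],[0,0,0]],"twist":[0,0,0,0,0,0,0,0,0],"jaw":[20,45,60,80,100,100,100,100,100]}'
python3 -m jog '{"offset":[[0,0,-2],[0,0,-4],[0,0,-7],[0,0,-10],[0,0,-13],[0,0,-15],[0,0,-15],[0,0,-15]],"twist":[0,0,0,0,0,0,0,0],"jaw":[100,100,100,100,100,100,100,100]}'
python3 - <<'E'
from h import *
a=snap('scene','s9')[0]; b=snap('side','s10')[0]; c=snap('wrist','w9')[0]
for f in ('s5','s9'):
    p,w=cloud(f); w=w[190:262,275:360];z=w[...,2]
    d=(w[...,:2]*1000-[557.6,163.1]);x=d@[.277,-.961];y=d@[.961,.277]
    m=(x>-98)&(x<-45)&(abs(y)<8)&(z>.04); h=(np.hypot(x,y)<12)&(z>.09); print(f,np.median(z[m])*1000,'head',np.median(z[h])*1000)
for f,zp in(('s9',.1165),('s9',.1175)):
    z=np.load(f'pics/{f}.npz');K,T=np.array(z['K']),np.array(z['T'])
    g=z['p'].astype(np.float32).mean(-1)
    xs=np.linspace(-15,15,61);X,Y=np.meshgrid(xs,xs)
    W=np.stack([.5576+X/1000,.1631+Y/1000,np.full_like(X,zp),np.ones_like(X)],-1)@T.T
    u=W[...,0]/W[...,2]*K[0,0]+K[0,2];v=W[...,1]/W[...,2]*K[1,1]+K[1,2]
    q=cv2.remap(g,u.astype(np.float32),v.astype(np.float32),cv2.INTER_LINEAR)
    m=(np.hypot(X,Y)<13)
    print(f,min((q[m&(abs(-np.sin(a)*X+np.cos(a)*Y-o)<1.2)].mean(),np.degrees(a),o) for a in np.radians(np.arange(0,180,3)) for o in np.arange(-4,4.1,1)))
a=cv2.resize(a[180:270,260:380],None,fx=4,fy=4);b=cv2.resize(b[170:260,270:350],None,fx=4,fy=4)
cv2.imwrite('pics/c5.png',np.hstack([a,b])[:,:,::-1])
E
```

```text
time_s: 18.38
tcp_pos: [0.5542, 0.1619, 0.2605]
tcp_rot: [-0.001, 0.81, -0.587, -0.0]
contact_force: [-0.0, 4.8, -14.2]
grip_width: 0.405
q [-0.48  0.35  0.14  1.76 -0.05  1.03 -1.58] pos [554.16 161.92 260.46] ang -1.2542 F [ -0.    4.8 -14.2] M [0.941 0.077 0.323] w 0.405 to screw cm -0.004821076300553351 -0.36327835411414344 tilt -0.0009 -0.001
time_s: 19.13
tcp_pos: [0.5542, 0.161, 0.2606]
tcp_rot: [-0.0, 0.809, -0.588, 0.0]
contact_force: [-0.6, 0.6, -0.7]
grip_width: 1.003
time_s: 19.8
tcp_pos: [0.5543, 0.1611, 0.4116]
tcp_rot: [-0.001, 0.809, -0.588, 0.001]
contact_force: [-0.4, -0.2, -0.9]
grip_width: 0.996
s5 49.24301447645973 head 103.36883260532672
s9 50.855993184050575 head 117.9129266673386
s9 (np.float32(45.91979), np.float64(72.0), np.float64(1.0))
s9 (np.float32(46.03088), np.float64(72.0), np.float64(1.0))
```

View pics/c5.png

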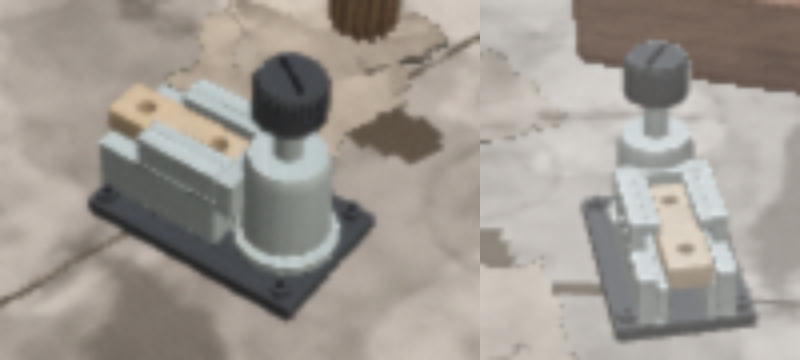

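Released: the head holds at +14.5 mm, and its slot at (293,72) reads 72°, where full following would give about 64°. I'll measure that more finely to rule out slip in the last turns.

```bash
python3 - <<'E'
from h import *
for f,zp in(('s1',.102),('s5',.102),('s6',.102),('w3',.102),('s7',.1165),('s8',.1165),('s9',.1165),('s10',.1165),('w9',.1165)):
    z=np.load(f'pics/{f}.npz');K,T=np.array(z['K']),np.array(z['T'])
    g=z['p'].astype(np.float32).mean(-1)
    xs=np.linspace(-15,15,61);X,Y=np.meshgrid(xs,xs)
    W=np.stack([.5576+X/1000,.1631+Y/1000,np.full_like(X,zp),np.ones_like(X)],-1)@T.T
    u=W[...,0]/W[...,2]*K[0,0]+K[0,2];v=W[...,1]/W[...,2]*K[1,1]+K[1,2]
    q=cv2.remap(g,u.astype(np.float32),v.astype(np.float32),cv2.INTER_CUBIC)
    m=(np.hypot(X,Y)<12)
    r=[]
    for a in np.arange(0,180,1.):
        t=np.radians(a); r.append(min(q[m&(abs(-np.sin(t)*X+np.cos(t)*Y-o)<1)].mean() for o in np.arange(-3,3.1,.5)))
    r=np.array(r); wgt=np.clip(np.percentile(r,25)-r,0,None)**1
    print(f,'min',r.argmin(),'cent',np.degrees(np.angle((wgt*np.exp(2j*np.radians(np.arange(180)))).sum())/2)%180, r.min(),np.median(r), int(u.min()),int(v.min()),int(v.max()))
E
```

```text
s1 min 100 cent 99.87999965458316 42.06171 67.01546 321 196 212
s5 min 100 cent 99.80580079172458 40.902477 65.868996 321 196 212
s6 min 98 cent 97.82013586682376 94.64574 116.61932 304 185 193
w3 min 99 cent 98.15268335341231 72.36793 80.28354 303 218 252
s7 min 77 cent 76.62516027494634 41.764557 66.73341 321 190 206
s8 min 72 cent 74.00441903012283 78.328896 91.66212 304 179 187
s9 min 72 cent 71.97161360327055 40.21199 66.44057 321 190 206
s10 min 74 cent 73.61925837824445 92.77748 114.868805 304 179 187
w9 min 72 cent 72.63861894525148 55.38308 74.663925 296 174 212
```

The slot shows 206° (3.60 rad) of real turn, so about 0.15 rad of the last tool turn was lost. That is still about 0.8 rad past the lips, inside the 0.5 to 1.3 window, and the entry-height cross-check agrees within 0.1 rad. Handing in.

```bash
python3 -c "
from rig import arm
print(arm.hand_in(), arm.state()['time_s'])"
```

```text
the job is handed in; nothing more can be done
the job is handed in; nothing more can be done
```

The strap is home and clamped, the robot has let go and stands clear, and the job was handed in at about 20 s of the 72 s.

- **Strap:** I pushed it about 16 mm until it stalled at roughly 14 N. The wrist view then showed its far end against the stop.
- **Screw:** It met its thread stop at about 8 mm of lift, with only about 4 N above the spring. I started it clockwise and drove it up until the strap sat against the lips. The strap rose about 1.6 mm, against 1.5 mm expected.
- **After release:** The head stayed about 14.5 mm up. Nothing nearby was touched, as far as the moves and forces show.

**Tightness is inferred, not measured:**
- **Turn:** The head's slot shows about 3.60 rad of real turn, while the tool turned 3.76. About 0.15 rad was lost to slip or spring-back in the last turns.
- **Past the lips:** That puts the screw about 0.8 rad past lip contact, give or take 0.15. The well-tight window is 0.5 to 1.3 rad.
- **Torque disagrees slightly:** The wrist torque was noisy. The free-running readings had the wrong sign, and the last reading of about 0.32 N m is just under the quoted 0.35 to 0.55.

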